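# Draw up the depth-stop rod of a router's plunge base and hold it at its ring

### The arm

A 7-joint arm with a two-finger parallel gripper is mounted at the origin on the work surface. World frame = base frame: x ahead of the robot, y to its left, z up, the work surface at z = 0. Lengths are in m, angles in rad, forces in N, time in s.
With the tool pointing down it reaches from about 0.4 to 0.875 m from the base axis. Payload 19.3 kg.
Tool frame: the origin (TCP) lies at the centre of the arm's flange, where the gripper is bolted on; the fingertips stand 173 mm ahead of it and the grasp point (between the pads) lies 155 mm ahead of it; z points along the fingers, y is the line along which they close (so a half turn about z gives the same grasp; the last joint's range is limited). The gripper opens to 85 mm and grips with 20 to 120 N. Pads are 22 mm wide; open, the fingers measure 114 mm over their backs; the gripper's body (76 mm by 85 mm) begins 54 mm behind the grasp point. The pads swing forward as they close: fully open they stand 13 mm farther back than shut.
Start: joints at [-1.217, 0.521, -0.036, 1.599, 0.021, 1.021, -0.113], TCP at [0.257, 0.57, 0.405] pointing down, gripper open.
Joint ranges: [-2.91, 2.91], [-0.3, 2.13], [-1.5, 1.42], [0.17, 2.43], [-1.26, 4.41], [0.16, 1.93], [-2.52, 2.52]. Speed limits (rad/s): [1.89, 1.89, 2.39, 2.39, 3.01, 3.01, 3.01].

### API

Orientations are given as a unit quaternion [w, x, y, z].
In Python, from bench import read_state, viewer, job gives the robot as it stands.
- The arm moves only by the shell command python3 -m creep 'ROWS' [FORCE]. ROWS is a JSON list of rows, 1 to 8 of them, each of 7 numbers: the finger opening in m, then dx, dy, dz in m, then a rotation vector rx, ry, rz in rad; each row shifts and turns the commanded pose from where the row before left it, along the tool's axes as they then stand; what a row does not reach is not made up. A row lasts 1/12 s, in which the tool goes at most 0.0417 m and 0.125 rad, less where a joint would pass 70% of its speed; a pose out of reach is approached as far as the arm can. The fingers move at their own pace and stop on an object; FORCE is the grip in N (left out, the last holds). Time passes only in rows, so rows that do not move let the fingers close. It prints the time, the measured TCP pose, the force, the opening and the grip force at its end.
- read_state(): the state, without advancing time (a new reading comes with each control period).
- viewer.capture(name): name is "scene" or "top" or "wrist"; returns the picture (400x640x3 uint8, blue, green, red); there is no depth.
- viewer.calibration(name): a dict with "intrinsics" (3x3 intrinsics, pixels), "rvec" (rotation vector, rad) and "tvec" (3), from world to camera coordinates, as OpenCV has them. Camera axes: x right, y down, z forward; pixel columns grow to the right and rows downward; lengths in m; the calibration is good to about 2 mm. The wrist camera is an equidistant fisheye: a pixel r from the principal point sees the ray r / f radians off the axis. A picture is of the moment at which its call begins: read the wrist's pose just before it. calibration takes no time and is no camera call; for the wrist camera it gives the pose at the moment of the call.
- job.job_done(): hands the job in; it is judged then, once.
The state is a dict: "t": time; "joints": joint angles; "qd": joint speeds; "tau": joint torques, N m; "eef_pos": TCP position; "tcp_rot": TCP orientation; "ft_force": force on the tool from outside, world axes, zero at the start; "wrist_torque": the same for the moment, N m; "width": finger opening in m; "grasp_force": force on a finger pad.
Only numpy, scipy, OpenCV 4.12 (cv2) and the standard library are available. Lean on these libraries where they do the work, as an engineer would, in place of code of your own. Each camera call takes 0.05 s, during which the arm holds its last target. There are 200 camera calls.

### The job

The router's plunge base stands on the bench with its motor out, its depth-stop rod resting on the turret and the rod's clamp screw already slack, so the rod would drop if let go. Take the rod by its knob and ease it straight up through its snug bore, without letting it bind and without lifting, tipping or dragging the base, until the dark ring scribed round the rod is level with the top of the boss (the rod stays in its bore). Finish while still holding it there, steady and in line with the bore, so that I can tighten the screw; leave the wrench, the bit block and the tape measure where they lie.

Things in the scene. Friction and masses are not known exactly. Their poses are not given: they have to be found in the camera images.
- plunge_base: Router plunge base, loose on the bench, 1.6 kg: round aluminium foot plate 164 mm across, 10 mm thick; two steel columns 62 mm to +y and -y carry a carriage with an open, empty clamp ring 88 mm across and two black side handles reaching 127 mm from the centre. A stepped turret on the plate carries the rod's foot 30 mm above the bench. Origin: centre of its underside, z up
- carriage (a joint): Height of the carriage on its columns, m, -0.0125 to 0.0125 (0: boss top 125 mm above the bench; up is positive). It differs from start to start and is locked: it does not give under 100 N. Nothing but the rod rises more than 2 mm above the boss top
- bore_mouth (a point): Centre of the bore's mouth in the flat top of the boss: a square boss 24 x 24 mm, 50 mm tall, on the carriage, 58 mm from the base's centre to its +x; top 112 to 138 mm above the bench. The bore is upright (z), 11 mm wide, right through. A black winged clamp screw (slack, leave it) sticks out of the boss to 90 mm from the centre
- depth_rod: Depth-stop rod, loose and upright in the bore: bright steel, 10 mm thick, with a ribbed black knob 20 mm across and 22 mm tall on top, 153 mm long in all, about 0.12 kg. At the start it stands on the turret, the knob's centre 172 mm above the bench, 34 to 60 mm above the boss top. Origin: centre of its foot (lower end); z runs up the rod
- knob (a point): Centre of the rod's knob, 142 mm above the foot along the rod: the place to grip, from above, any way round
- ring_mark (a point): Middle of the dark ring scribed round the rod, 2.5 mm wide, 62 mm above the foot and 80 mm below the knob's centre; at the start it is hidden in the bore, 20 to 46 mm below the boss's top
- collet_wrench: Flat steel spanner, 150 x 38 x 8 mm, lying on the bench near the base. Origin: middle of its underside, x along it
- bit_block: Plywood block 100 x 45 x 22 mm with three router bits standing in it, up to 74 mm tall, on the bench near the base. Origin: centre of its underside
- tape_measure: Yellow tape measure 72 x 38 x 69 mm, standing on the bench near the base. Origin: centre of its underside

How it is judged:
By the outcome, as a careful person would: the job done as asked, in the order asked, and still so for the second after the job is handed in, while the arm keeps its last pose, push and grip.
It also fails if it takes over 35 s, if anything falls off the work surface, if the arm or the gripper's body presses on something with over 40 N, if the wrist force passes 120 N, or if a joint passes its speed limit or range.

## Working session

There is one attempt and no reset: what is moved stays moved. The work goes in short steps, Python scripts to look and compute and a shell command to move; the robot and the scene stay as the last step left them, time stands still between calls to the robot, and variables do not carry over. Pictures are saved under pics/ and viewed, at most 10 in all, crops included, and the job is handed in when it is done.

```bash
mkdir -p pics; python3 - <<'E'
from bench import read_state, viewer
import cv2,numpy as np
s=read_state();print(s['eef_pos'],s['tcp_rot'],s['t'])
for n in ("scene","top"):
    cv2.imwrite(f"pics/{n}0.png",viewer.capture(n))
    c=viewer.calibration(n);R=cv2.Rodrigues(np.array(c['rvec']))[0];print(n,c['intrinsics'],-R.T@np.array(c['tvec']).ravel())
a=cv2.imread("pics/scene0.png");b=cv2.imread("pics/top0.png")
E
```

```text
[0.25699507 0.56957118 0.40415963] [-7.21351118e-05  2.10325945e-01  9.77631172e-01 -5.32489883e-04] 0.0
scene [[438.95665036   0.         319.84717036]
 [  0.         438.95665036 200.31354539]
 [  0.           0.           1.        ]] [ 0.96786715 -0.59874434  0.67205215]
top [[426.13475765   0.         317.52725599]
 [  0.         426.13475765 196.29367469]
 [  0.           0.           1.        ]] [0.43424222 0.06998516 0.98771898]
```

View pics/scene0.png

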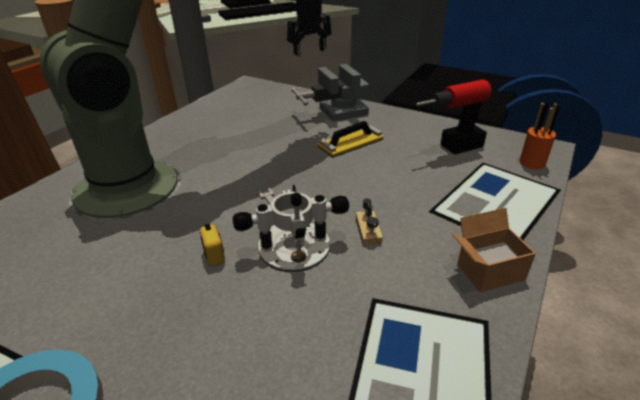

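View pics/top0.png

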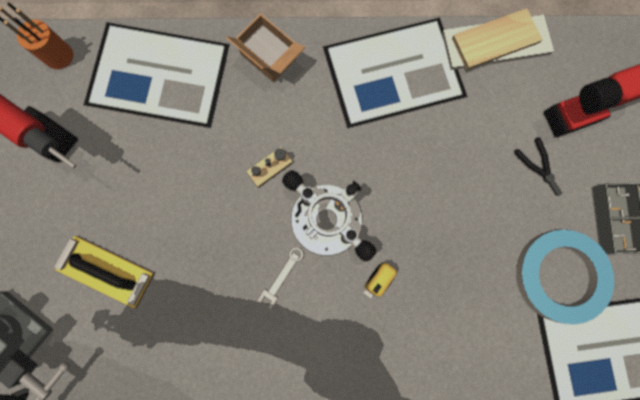

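The base is in the centre of both views. In the top view its handles are at about (293,181) and (365,250). I'll enlarge it.

```bash
python3 - <<'E'
import cv2,numpy as np
a=cv2.imread("pics/scene0.png")[165:285,225:385];b=cv2.imread("pics/top0.png")[160:280,250:410]
cv2.imwrite("pics/c0.png",np.vstack([cv2.resize(x,None,fx=5,fy=5,interpolation=2)[:, :800] for x in (b,)]))
cv2.imwrite("pics/c1.png",cv2.resize(a,None,fx=5,fy=5,interpolation=2))
E
```

```text
(no output)
```

View pics/c0.png

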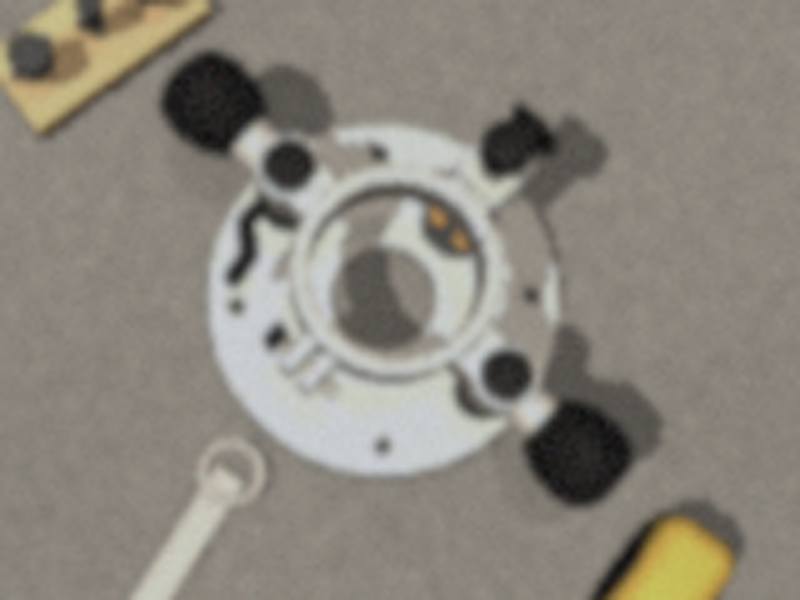

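View pics/c1.png

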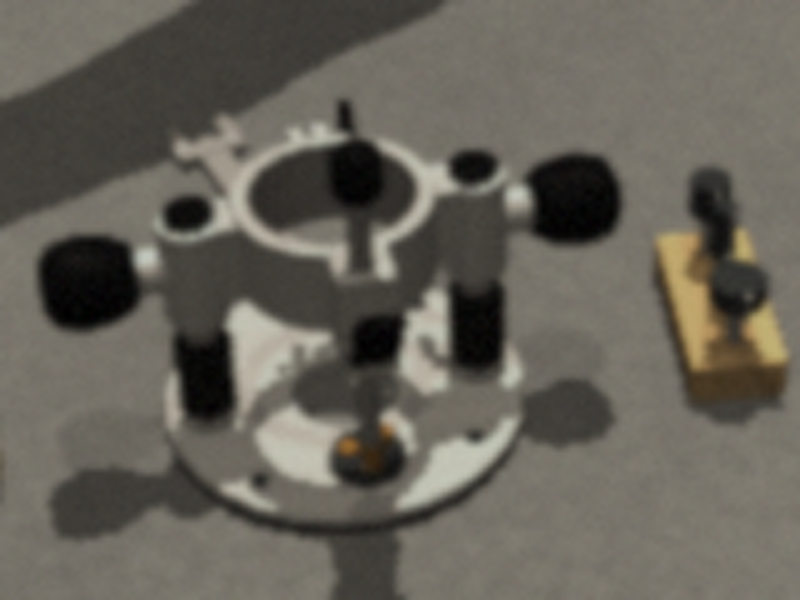

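The top crop shows the knob at about (351,189), merged with the winged screw up and to its right. The scene crop shows the knob at about (296.2,199.4), standing above the boss. I'll cast rays through both.

```bash
cat > h.py <<'E'
import cv2,numpy as np
from bench import read_state, viewer
from scipy.spatial.transform import Rotation as Ro
def ray(n,uv,c=None):
    c=c or viewer.calibration(n);K=np.array(c['intrinsics']);R=cv2.Rodrigues(np.array(c['rvec']))[0]
    o=-R.T@np.array(c['tvec']).ravel()
    p=np.linalg.solve(K,[uv[0],uv[1],1])
    if n=="wrist":
        r=np.hypot(p[0],p[1]);p=np.array([p[0]/r*np.sin(r),p[1]/r*np.sin(r),np.cos(r)]) if r>0 else p
    d=R.T@p;return o,d/np.linalg.norm(d)
def onz(n,uv,z,c=None):
    o,d=ray(n,uv,c);return o+d*(z-o[2])/d[2]
def tri(a,b):
    (o1,d1),(o2,d2)=a,b
    s=np.linalg.lstsq(np.c_[d1,-d2],o2-o1,rcond=None)[0]
    p,q=o1+s[0]*d1,o2+s[1]*d2;return (p+q)/2,np.linalg.norm(p-q)
E
python3 - <<'E'
from h import *
np.set_printoptions(precision=4,suppress=True)
print('knob scene',onz('scene',(296.2,199.4),.172),'top',onz('top',(351,189),.172),tri(ray('scene',(296.2,199.4)),ray('top',(351,189))))
b=viewer
for nm,t,s in (('h1',(292.4,180.6),(341,204.5)),('h2',(365.6,250.6),(242.5,221.2)),('colA',(307.8,192.8),(319.8,198.5)),('colB',(351.2,235),(262.6,208))):
    print(nm,tri(ray('top',t),ray('scene',s)))
# plate in top
print('plate',onz('top',(250+384/5,160+300/5),.01))
c=viewer.calibration('wrist');R=cv2.Rodrigues(np.array(c['rvec']))[0];T=Ro.from_quat(np.roll(read_state()['tcp_rot'],-1)).as_matrix()
print(c['intrinsics'],T,'cam axis in tool',T.T@R.T, T.T@(-R.T@np.array(c['tvec']).ravel()-read_state()['eef_pos']))
E
```

```text
knob scene [ 0.5777 -0.0221  0.172 ] top [ 0.5757 -0.0211  0.172 ] (array([ 0.5763, -0.0209,  0.1707]), np.float64(0.0010557049553513581))
h1 (array([0.6123, 0.0965, 0.0942]), np.float64(0.00606897804608963))
h2 (array([ 0.4589, -0.0547,  0.0947]), np.float64(0.002227929162791795))
colA (array([0.5795, 0.0636, 0.1205]), np.float64(0.002702059204571306))
colB (array([ 0.4906, -0.023 ,  0.12  ]), np.float64(0.002668272690554488))
plate [0.5324 0.0194 0.01  ]
[[309.7069   0.     323.4928]
 [  0.     309.7069 199.8766]
 [  0.       0.       1.    ]] [[-0.9116  0.4112 -0.0003]
 [ 0.4112  0.9115 -0.0009]
 [-0.0001 -0.001  -1.    ]] cam axis in tool [[-0.     -0.9536 -0.301 ]
 [ 1.     -0.0003  0.0009]
 [-0.001  -0.301   0.9536]] [ 0.0766 -0.      0.0307]
```

The knob is at about (0.5765, -0.021, 0.171). The bore computed from the columns is (0.5755, -0.0212), so the two agree. I'll move over it, keeping the current yaw.

```bash
python3 -m creep '[[0.085,-0.025,-0.019,0,0,0,0],[0.085,-0.033,-0.025,0,0,0,0],[0.085,-0.033,-0.025,0,0,0,0],[0.085,-0.033,-0.025,0,0,0,0],[0.085,-0.033,-0.025,0,0,0,0],[0.085,-0.033,-0.025,0,0,0,0],[0.085,-0.033,-0.025,0,0,0,0],[0.085,-0.033,-0.025,0,0,0,0]]' | tail -5;  python3 -m creep '[[0.085,-0.033,-0.025,0,0,0,0],[0.085,-0.033,-0.025,0,0,0,0],[0.085,-0.033,-0.025,0,0,0,0],[0.085,-0.033,-0.025,0,0,0,0],[0.085,-0.033,-0.025,0,0,0,0],[0.085,-0.033,-0.025,0,0,0,0],[0.085,-0.020,-0.015,0,0,0,0],[0.085,0,0,0,0,0,0]]' | tail -5
python3 - <<'E'
from h import *
np.set_printoptions(precision=4,suppress=True)
s=read_state();c=viewer.calibration('wrist');im=viewer.capture('wrist');cv2.imwrite('pics/w1.png',im)
import pickle;pickle.dump(c,open('w1.pkl','wb'))
T=Ro.from_quat(np.roll(s['tcp_rot'],-1)).as_matrix();print(s['eef_pos'],T.T@(np.array([.5763,-.0212,.327])-s['eef_pos']),s['joints'],s['ft_force'],s['t'])
K=np.array(c['intrinsics']);R=cv2.Rodrigues(np.array(c['rvec']))[0]
p=R@np.array([.5763,-.0212,.172])+np.array(c['tvec']).ravel();th=np.arctan2(np.hypot(*p[:2]),p[2]);print(K[:2,2]+K[0,0]*th*p[:2]/np.hypot(*p[:2]))
E
```

```text
eef_pos: [0.4111, 0.2856, 0.4047]
tcp_rot: [-0.0, 0.21, 0.978, -0.0]
ft_force: [1.6, 0.9, -0.2]
width: 0.0849
grasp_force: 0.0
eef_pos: [0.543, 0.0422, 0.4045]
tcp_rot: [0.0, 0.214, 0.977, -0.001]
ft_force: [-0.6, 0.0, 0.3]
width: 0.0846
grasp_force: 0.0
[0.543  0.0422 0.4045] [-0.0566 -0.0436  0.0776] [-0.2857  0.3969  0.1314  1.8196 -0.0605  0.929   1.0123] [-0.5904  0.0077  0.2555] 1.4333
[267.6484 284.7106]
```

View pics/w1.png

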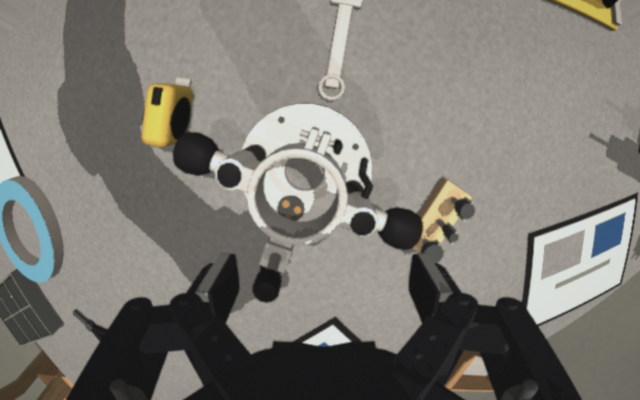

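The wrist view shows the knob at (267,284), where it was predicted, and the boss top at about (277,255). I'll move directly above it and look again.

```bash
python3 -m creep '[[0.085,-0.028,-0.022,0,0,0,0],[0.085,-0.0285,-0.0215,0,0,0,0],[0.085,0,0,0,0,0,0],[0.085,0,0,0,0,0,0]]' | tail -5
python3 - <<'E'
from h import *
import pickle
np.set_printoptions(precision=4,suppress=True)
s=read_state();c=viewer.calibration('wrist');im=viewer.capture('wrist');cv2.imwrite('pics/w2.png',im)
pickle.dump(c,open('w2.pkl','wb'))
T=Ro.from_quat(np.roll(s['tcp_rot'],-1)).as_matrix();print(s['eef_pos'],T.T@(np.array([.5763,-.0212,.327])-s['eef_pos']),T[:,2])
a=cv2.imread('pics/w1.png')[220:310,220:320]
K=np.array(c['intrinsics']);R=cv2.Rodrigues(np.array(c['rvec']))[0]
p=R@np.array([.5763,-.0212,.172])+np.array(c['tvec']).ravel();th=np.arctan2(np.hypot(*p[:2]),p[2]);u=K[:2,2]+K[0,0]*th*p[:2]/np.hypot(*p[:2]);print(u)
b=im[220:310,270:370]
cv2.imwrite('pics/c2.png',np.hstack([cv2.resize(x,(400,360),interpolation=2) for x in (a,b)]))
E
```

```text
eef_pos: [0.5752, -0.016, 0.4042]
tcp_rot: [-0.0, 0.211, 0.977, -0.0]
ft_force: [-0.7, 0.9, -1.3]
width: 0.0852
grasp_force: 0.0
[ 0.5752 -0.016   0.4042] [-0.0032 -0.0042  0.0772] [-0.0007 -0.0002 -1.    ]
[317.3067 222.094 ]
```

View pics/c2.png

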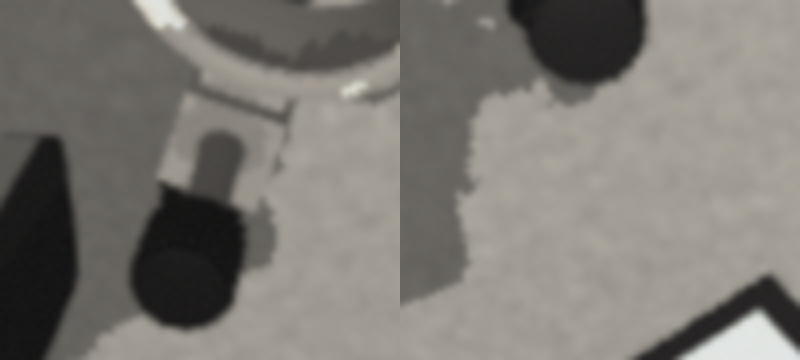

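In w1 the boss top is clear, with corners at about (268,243), (292,249) and (260,265), and the rod enters at about (275,254). In w2 the knob hides the boss. I'll back off and down for a more oblique view to measure the boss height.

```bash
python3 -m creep '[[0.085,0.038,-0.001,0.012,0,0,0],[0.085,0.038,-0.001,0.012,0,0,0],[0.085,0.038,-0.001,0.011,0,0,0],[0.085,0.016,-0.001,0.008,0,0,0],[0.085,0,0,0,0,0,0],[0.085,0,0,0,0,0,0]]' | tail -5
python3 - <<'E'
from h import *
import pickle
np.set_printoptions(precision=4,suppress=True)
s=read_state();c=viewer.calibration('wrist');im=viewer.capture('wrist').astype(np.float32)
for i in range(7): im+=viewer.capture('wrist')
im=(im/8).astype(np.uint8);cv2.imwrite('pics/w3.png',im)
pickle.dump(c,open('w3.pkl','wb'))
T=Ro.from_quat(np.roll(s['tcp_rot'],-1)).as_matrix();print(s['eef_pos'],T.T@(np.array([.5763,-.0212,.327])-s['eef_pos']),T[:,2],s['t'])
def proj(P):
    K=np.array(c['intrinsics']);R=cv2.Rodrigues(np.array(c['rvec']))[0]
    p=R@np.array(P)+np.array(c['tvec']).ravel();th=np.arctan2(np.hypot(*p[:2]),p[2]);return K[:2,2]+K[0,0]*th*p[:2]/np.hypot(*p[:2])
u,v=proj([.5763,-.0212,.172]),proj([.5763,-.0212,.125]);print(u,v)
x0,y0=int(v[0])-40,int(v[1])-45;print(x0,y0)
cv2.imwrite('pics/c3.png',cv2.resize(im[y0:y0+75,x0:x0+100],(800,600),interpolation=2))
E
```

```text
eef_pos: [0.4541, 0.036, 0.3619]
tcp_rot: [-0.0, 0.209, 0.978, 0.0]
ft_force: [1.1, -0.5, 0.0]
width: 0.0851
grasp_force: 0.0
[0.4541 0.036  0.3619] [-0.1349 -0.0024  0.0348] [-0.0002  0.0005 -1.    ] 2.3667
[320.2853 391.9821] [320.6151 352.5049]
280 307
```

View pics/c3.png

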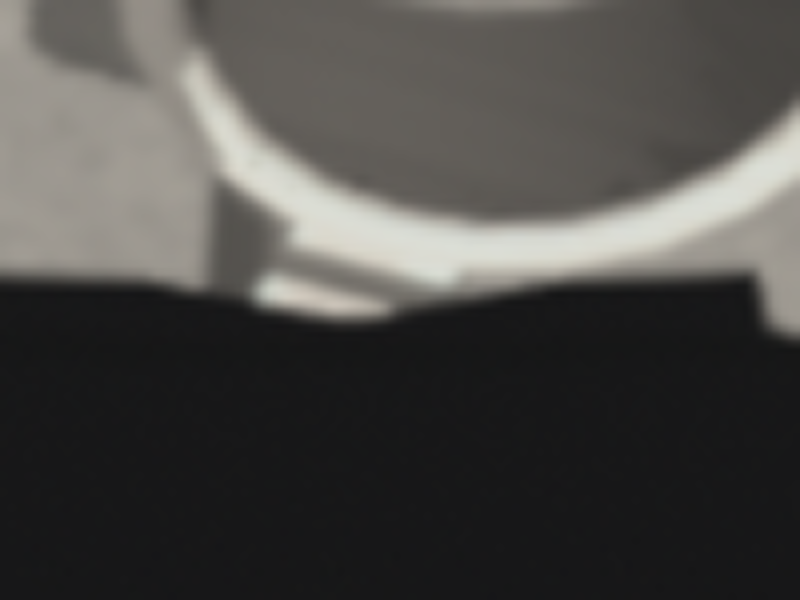

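The gripper's own body blocks this view, so w1 has to do. I'll get the height from the knob-to-boss difference there, and also from the scene view.

```bash
python3 - <<'E'
from h import *
import pickle
np.set_printoptions(precision=4,suppress=True)
c=pickle.load(open('w1.pkl','rb'))
C=np.array([(268,243),(292.5,249.5),(285.5,271.5),(260.5,265)],float)
k=np.array([220+186/4,220+288/4]);kt=onz('wrist',k,.183,c);print('knobtop w1',kt)
for h in (.112,.116,.120,.124,.128,.132,.136):
    P=np.array([onz('wrist',p,h,c) for p in C]);print(h,P.mean(0)[:2],np.linalg.norm(np.roll(P,-1,0)-P,axis=1)*1e3, (P.mean(0)-kt)[:2]*1e3)
cA,cB=[tri(ray('top',t),ray('scene',s))[0] for t,s in (((307.8,192.8),(319.8,198.5)),((351.2,235),(262.6,208)))]
# scene averaged crop along rod
im=sum(viewer.capture('scene').astype(np.float32) for _ in range(8))/8
cv2.imwrite('pics/s1.png',im);cv2.imwrite('pics/c4.png',cv2.resize(im[180:255,258:338],(800,750),interpolation=2)[:600])
cc=viewer.calibration('scene')
for z in (.183,.172,.161,.136,.128,.120,.112): print(z,cv2.projectPoints(np.array([[.5763,-.0212,z]]),np.array(cc['rvec']),np.array(cc['tvec']),np.array(cc['intrinsics']),None)[0].ravel())
E
```

```text
knobtop w1 [ 0.5761 -0.0201  0.183 ]
0.112 [ 0.5827 -0.026 ] [23.9932 25.7248 25.3735 25.9523] [ 6.5789 -5.9399]
0.116 [ 0.581  -0.0245] [23.6264 25.3315 24.9856 25.5555] [ 4.908  -4.4096]
0.12 [ 0.5794 -0.023 ] [23.2596 24.9382 24.5977 25.1588] [ 3.2372 -2.8793]
0.124 [ 0.5777 -0.0214] [22.8928 24.5449 24.2098 24.762 ] [ 1.5663 -1.349 ]
0.128 [ 0.576  -0.0199] [22.526  24.1517 23.8219 24.3653] [-0.1045  0.1814]
0.132 [ 0.5744 -0.0184] [22.1592 23.7584 23.434  23.9685] [-1.7754  1.7117]
0.136 [ 0.5727 -0.0169] [21.7924 23.3651 23.0461 23.5718] [-3.4462  3.242 ]
0.183 [295.5526 194.3606]
0.172 [295.8113 198.9669]
0.161 [296.0662 203.5044]
0.136 [296.6315 213.569 ]
0.128 [296.8085 216.719 ]
0.12 [296.9835 219.8358]
0.112 [297.1568 222.9197][ WARN:0@6.734] global loadsave.cpp:1063 imwrite_ Unsupported depth image for selected encoder is fallbacked to CV_8U.
```

View pics/c4.png

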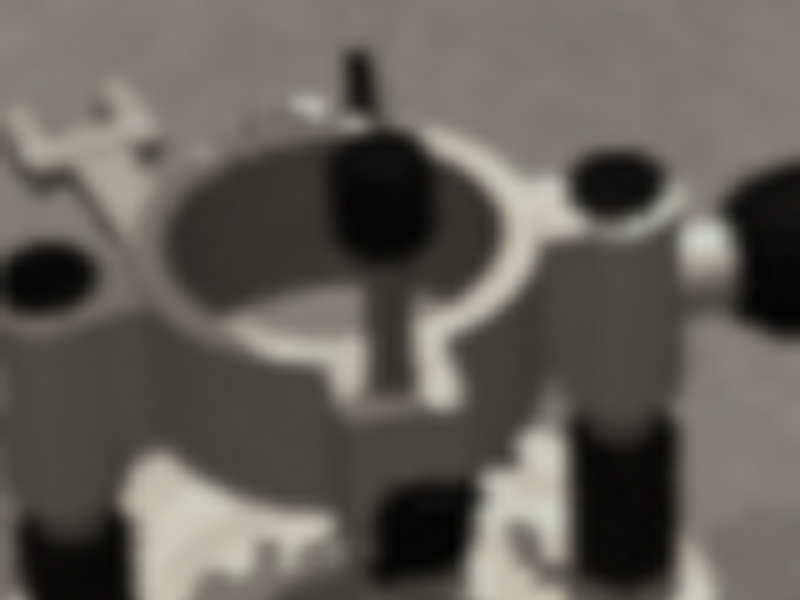

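The scene crop shows the rod meeting the boss top at about (297,218.8), with the boss's front edge at y≈220.5. That puts the boss top near 0.126–0.128. I'll move over the knob and check.

```bash
python3 -m creep '[[0.085,-0.038,-0.0006,0,0,0,0],[0.085,-0.038,-0.0006,0,0,0,0],[0.085,-0.038,-0.0006,0,0,0,0],[0.085,-0.021,-0.0006,0,0,0,0],[0.085,0,0,0,0,0,0],[0.085,0,0,0,0,0,0]]' | tail -5
python3 - <<'E'
from h import *
np.set_printoptions(precision=4,suppress=True)
s=read_state()
T=Ro.from_quat(np.roll(s['tcp_rot'],-1)).as_matrix();print(s['eef_pos'],T.T@(np.array([.576,-.0208,.327])-s['eef_pos']),s['tcp_rot'],s['t'],s['ft_force'])
c=viewer.calibration('wrist');im=viewer.capture('wrist');cv2.imwrite('pics/w4.png',im)
g=im.max(2);m=(g[150:330,270:370]<45).astype(np.uint8)
n,l,st,ce=cv2.connectedComponentsWithStats(m)
for i in range(1,n):
    if st[i,4]>100: print(st[i]+[270,150,0,0,0],ce[i]+[270,150])
R=cv2.Rodrigues(np.array(c['rvec']))[0];K=np.array(c['intrinsics'])
for z in (.183,.172,.161):
    p=R@np.array([.576,-.0208,z])+np.array(c['tvec']).ravel();r=np.hypot(*p[:2]);print(z,K[:2,2]+K[0,0]*np.arctan2(r,p[2])*p[:2]/r)
cc=viewer.calibration('scene')
for z in (.124,.126,.128,.130): print(z,[cv2.projectPoints(np.array([[.576+.698*d,-.0208-.716*d,z]]),np.array(cc['rvec']),np.array(cc['tvec']),np.array(cc['intrinsics']),None)[0].ravel() for d in (.012,.005)])
E
```

```text
eef_pos: [0.5773, -0.0238, 0.3611]
tcp_rot: [-0.0, 0.211, 0.978, -0.0]
ft_force: [-0.4, -0.7, 0.5]
width: 0.0846
grasp_force: 0.0
[ 0.5773 -0.0238  0.3611] [0.0024 0.0022 0.0341] [-0.0004  0.2109  0.9775 -0.0002] 3.6667 [-0.4254 -0.6811  0.4648]
[ 300  221   43   44 1310] [323.0901 241.9405]
[329 305  41  25 158] [351.0443 317.7468]
0.183 [327.5958 249.9005]
0.172 [327.3505 241.1398]
0.161 [327.1305 233.3225]
0.124 [array([298.1381, 221.7179]), array([297.3985, 219.6153])]
0.126 [array([298.0955, 220.9343]), array([297.3552, 218.8338])]
0.128 [array([298.0528, 220.1485]), array([297.3117, 218.0501])]
0.13 [array([298.0099, 219.3606]), array([297.2682, 217.2644])]
```

```bash
python3 - <<'E'
import cv2,numpy as np
g=cv2.imread('pics/w4.png').max(2)
for y in range(222,268,3):
    x=np.flatnonzero(g[y,290:360]<45)+290; print(y,(x.min(),x.max(),len(x)) if len(x) else None)
E
```

```text
222 (np.int64(320), np.int64(330), 11)
225 (np.int64(316), np.int64(335), 20)
228 (np.int64(300), np.int64(338), 39)
231 (np.int64(300), np.int64(340), 41)
234 (np.int64(301), np.int64(341), 41)
237 (np.int64(301), np.int64(341), 26)
240 (np.int64(303), np.int64(342), 40)
243 (np.int64(307), np.int64(342), 36)
246 (np.int64(308), np.int64(342), 35)
249 (np.int64(308), np.int64(342), 35)
252 (np.int64(309), np.int64(342), 34)
255 (np.int64(310), np.int64(341), 32)
258 (np.int64(313), np.int64(338), 26)
261 (np.int64(316), np.int64(335), 20)
264 (np.int64(326), np.int64(327), 2)
267 None
```

The knob's centre is about 1 mm from where I expected it along the closing line. I'll correct for that, descend and close part way.

```bash
python3 -m creep '[[0.085,0.003,0.0012,0,0,0,0],[0.085,0,0,0.014,0,0,0],[0.085,0,0,0.014,0,0,0],[0.06,0,0,0.006,0,0,0],[0.03,0,0,0,0,0,0],[0.03,0,0,0,0,0,0],[0.03,0,0,0,0,0,0],[0.03,0,0,0,0,0,0]]' 20 | tail -5
python3 - <<'E'
from h import *
np.set_printoptions(precision=4,suppress=True)
s=read_state();print(s['eef_pos'],s['tcp_rot'],s['t'],s['ft_force'],s['wrist_torque'],s['width'])
im=viewer.capture('wrist');cv2.imwrite('pics/w5.png',im[180:330,240:400]);cv2.imwrite('pics/c5.png',cv2.resize(im[180:330,240:400],(640,600),interpolation=2))
E
```

```text
eef_pos: [0.5748, -0.0209, 0.3285]
tcp_rot: [0.0, 0.21, 0.978, 0.0]
ft_force: [-0.0, -0.4, -0.8]
width: 0.03
grasp_force: 0.0
[ 0.5748 -0.0209  0.3285] [0.0005 0.2103 0.9776 0.0001] 4.3833 [-0.0359 -0.442  -0.7602] [-0.016   0.0327  0.0135] 0.02995801243893626
```

View pics/c5.png

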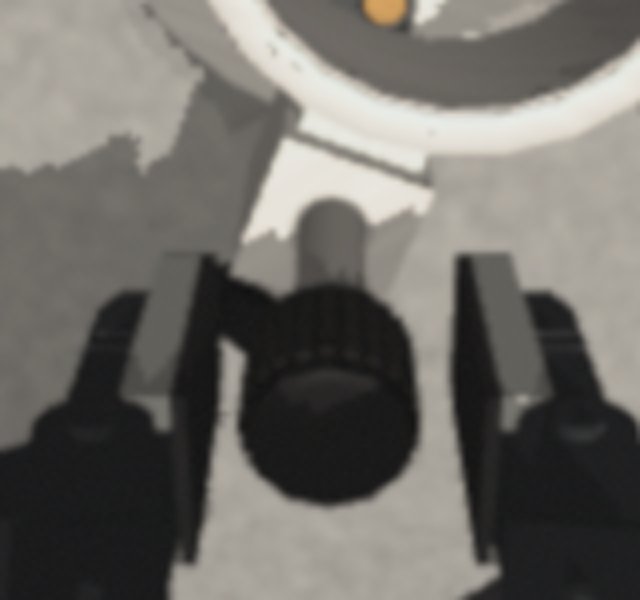

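The knob sits about 0.8 mm left of mid-gap, between the pads. I'll nudge and close.

```bash
python3 -m creep '[[0.03,0,-0.0008,0,0,0,0],[0.03,0,0,0,0,0,0],[0.023,0,0,0,0,0,0],[0.018,0,0,0,0,0,0],[0.018,0,0,0,0,0,0],[0.018,0,0,0,0,0,0]]' 35 | tail -5
python3 - <<'E'
from h import *
np.set_printoptions(precision=4,suppress=True)
s=read_state();print(s['eef_pos'],s['tcp_rot'],s['t'],s['ft_force'],s['wrist_torque'],s['width'],s['grasp_force'])
E
```

```text
eef_pos: [0.5745, -0.0217, 0.3279]
tcp_rot: [0.0, 0.21, 0.978, 0.0]
ft_force: [-0.1, -0.3, 4.2]
width: 0.0185
grasp_force: 34.1
[ 0.5745 -0.0217  0.3279] [0.0002 0.2104 0.9776 0.    ] 4.9333 [-0.0777 -0.3123  4.2101] [-0.074   0.0309 -0.0144] 0.01853145436322633 34.13278341293335
```

Gripped with almost no lateral force. I'll start the lift slowly.

```bash
python3 -m creep '[[0.018,0,0,-0.001,0,0,0],[0.018,0,0,-0.002,0,0,0],[0.018,0,0,-0.002,0,0,0],[0.018,0,0,-0.002,0,0,0],[0.018,0,0,0,0,0,0]]' | tail -5
python3 -m creep '[[0.018,0,0,-0.002,0,0,0],[0.018,0,0,-0.002,0,0,0],[0.018,0,0,-0.002,0,0,0],[0.018,0,0,-0.002,0,0,0],[0.018,0,0,0,0,0,0]]' | tail -5
python3 - <<'E'
from h import *
np.set_printoptions(precision=4,suppress=True)
s=read_state();print(s['eef_pos'],s['tcp_rot'],s['t'],s['ft_force'],s['wrist_torque'],s['width'],s['grasp_force'])
E
```

```text
eef_pos: [0.5745, -0.0217, 0.3351]
tcp_rot: [0.0, 0.21, 0.978, 0.0]
ft_force: [-0.6, -0.3, -1.5]
width: 0.0189
grasp_force: 34.2
eef_pos: [0.5745, -0.0217, 0.3432]
tcp_rot: [0.0, 0.21, 0.978, 0.0]
ft_force: [0.4, 0.4, -0.6]
width: 0.019
grasp_force: 34.2
[ 0.5745 -0.0217  0.3432] [0.0003 0.2104 0.9776 0.0001] 5.7667 [ 0.4148  0.4269 -0.6133] [-0.0252  0.0366  0.0591] 0.019027341145546512 34.16882336139679
```

```bash
python3 -m creep '[[0.018,0,0,-0.002,0,0,0],[0.018,0,0,-0.002,0,0,0],[0.018,0,0,-0.002,0,0,0],[0.018,0,0,-0.002,0,0,0],[0.018,0,0,-0.002,0,0,0],[0.018,0,0,-0.002,0,0,0],[0.018,0,0,-0.002,0,0,0],[0.018,0,0,0,0,0,0]]' | tail -5
python3 - <<'E'
from h import *
np.set_printoptions(precision=4,suppress=True)
s=read_state();print(s['eef_pos'],s['t'],s['ft_force'],s['wrist_torque'])
im=sum(viewer.capture('scene').astype(np.float32) for _ in range(8))/8;np.save('s2.npy',im)
w=sum(viewer.capture('wrist').astype(np.float32) for _ in range(8))/8;np.save('w6.npy',w)
print('scene col 296-298 rows 195-225',im[195:225,296:299].mean((1,2)).round().astype(int))
# wrist: rod axis column ~322; profile from boss to knob
for x in (319,322,325): print(x,w[205:275,x].mean(1).round().astype(int))
cc=viewer.calibration('scene');c=viewer.calibration('wrist')
R=cv2.Rodrigues(np.array(c['rvec']))[0];K=np.array(c['intrinsics'])
for z in (.1205,.124,.1265,.128):
    p=R@np.array([.576-.0046,-.0208+.002,z])+np.array(c['tvec']).ravel();r=np.hypot(*p[:2]);print(z,K[:2,2]+K[0,0]*np.arctan2(r,p[2])*p[:2]/r)
E
```

```text
eef_pos: [0.5745, -0.0217, 0.3571]
tcp_rot: [0.0, 0.21, 0.978, 0.0]
ft_force: [-0.5, 0.3, -1.3]
width: 0.0187
grasp_force: 34.2
[ 0.5745 -0.0217  0.3571] 6.4333 [-0.4792  0.349  -1.3301] [-0.0271 -0.0281 -0.0042]
scene col 296-298 rows 195-225 [51 52 52 51 52 52 52 52 52 52 52 52 53 54 56 57 59 61 63 64 62 60 58 62
 76 88 84 73 70 70]
319 [228 227 226 226 226 227 227 226 221 201 158 117  92  83  82  82  82  82
  83  83  83  83  83  84  84  84  84  84  85  85  85  85  85  85  85  85
  86  86  86  84  80  77  76  76  76  74  65  48  32  26  25  26  26  25
  25  25  25  25  25  26  25  25  26  28  31  29  26  26  34  44]
322 [226 226 226 227 227 227 225 217 189 138 103  93  91  92  92  92  92  92
  92  92  92  92  92  92  92  93  93  93  93  93  93  93  93  93  93  93
  93  92  88  85  81  78  76  76  75  71  58  38  27  26  26  26  27  26
  26  26  27  27  27  27  27  26  29  35  32  27  26  32  42  49]
325 [211 224 227 227 226 226 225 216 182 131 104  99  98  98  98  98  98  98
  98  98  98  98  98  98  99  99  99  99  99  98  98  97  96  96  98  98
  99  99  99  99  99  96  90  80  76  71  58  36  25  25  25  26  26  25
  25  25  26  25  25  25  26  26  28  31  29  25  26  30  40  48]
0.1205 [325.1718 210.527 ]
0.124 [325.2026 212.2113]
0.1265 [325.2252 213.4465]
0.128 [325.239  214.2007]
```

The wrist profile puts the mouth edge at row ≈214, which means boss top ≈0.127. The ring is still hidden after a 29 mm lift. I'll raise it in small steps, logging profiles.

```bash
cat > look.py <<'E'
from h import *
s=read_state();print(s['eef_pos'].round(4),round(s['t'],2),s['ft_force'].round(1),round(s['width'],4))
im=sum(viewer.capture('scene').astype(np.float32) for _ in range(8))/8
w=sum(viewer.capture('wrist').astype(np.float32) for _ in range(8))/8
print('scene',im[208:225,296:299].mean((1,2)).round().astype(int))
for x in (321,323,325): print(x,w[209:228,x].mean(1).round().astype(int))
E
python3 -m creep '[[0.018,0,0,-0.002,0,0,0],[0.018,0,0,0,0,0,0]]' | tail -0; python3 look.py
python3 -m creep '[[0.018,0,0,-0.002,0,0,0],[0.018,0,0,0,0,0,0]]' | tail -0; python3 look.py
python3 -m creep '[[0.018,0,0,-0.001,0,0,0],[0.018,0,0,0,0,0,0]]' | tail -0; python3 look.py
```

```text
[ 0.5745 -0.0217  0.359 ] 7.4 [-0.2  0.  -1.4] 0.0192
scene [53 56 57 59 61 63 63 62 60 58 62 77 88 83 74 70 70]
321 [227 226 221 199 151 107  91  89  89  89  89  89  89  89  89  89  90  90
  90]
323 [227 225 213 179 129 100  94  94  94  94  94  94  94  94  95  95  95  95
  95]
325 [227 225 217 185 134 104  98  98  98  98  98  98  98  98  98  98  98  98
  98]
[ 0.5745 -0.0217  0.361 ] 8.37 [ 0.6 -0.1 -1.2] 0.0189
scene [53 56 57 59 61 62 63 61 59 58 59 72 87 83 74 70 70]
321 [226 222 196 144  93  84  88  88  88  89  89  89  89  89  89  89  89  89
  89]
323 [225 215 173 116  91  92  94  94  94  94  94  94  94  94  94  94  94  94
  95]
325 [225 216 178 123  92  95  98  98  98  98  98  98  98  98  98  98  98  98
  98]
[ 0.5745 -0.0217  0.3619] 9.33 [ 0.3 -0.7 -2.5] 0.0187
scene [53 55 57 58 62 63 63 62 59 55 53 65 85 84 73 70 70]
321 [225 215 174 114  79  83  88  88  89  89  89  89  89  89  89  89  90  89
  90]
323 [224 205 154  96  86  92  94  94  94  94  94  94  94  94  95  95  95  95
  95]
325 [224 203 151  93  83  95  98  98  98  98  98  98  98  98  98  98  98  98
  98]Exception ignored on flushing sys.stdout:
BrokenPipeError: [Errno 32] Broken pipe
Exception ignored on flushing sys.stdout:
BrokenPipeError: [Errno 32] Broken pipe
Exception ignored on flushing sys.stdout:
BrokenPipeError: [Errno 32] Broken pipe
```

The ring began to show at TCP z≈0.3605, so its centre is level at about 0.362. The boss-height estimate gives 0.3624. One more 0.4 mm trim, then a final look.

```bash
python3 -m creep '[[0.018,0,0,-0.0004,0,0,0],[0.018,0,0,0,0,0,0],[0.018,0,0,0,0,0,0],[0.018,0,0,0,0,0,0]]'; python3 look.py; python3 - <<'E'
from h import *
w=viewer.capture('wrist');s=viewer.capture('scene');print(read_state()['tcp_rot'])
cv2.imwrite('pics/c6.png',np.hstack([cv2.resize(w[195:255,290:350],(400,400),interpolation=2),cv2.resize(s[180:240,266:326],(400,400),interpolation=2)]))
E
```

```text
t: 10.47
eef_pos: [0.5744, -0.0217, 0.3621]
tcp_rot: [0.0, 0.21, 0.978, -0.0]
ft_force: [-0.1, 0.1, -2.1]
width: 0.0189
grasp_force: 34.2
[ 0.5744 -0.0217  0.3621] 10.47 [-0.1  0.1 -2.1] 0.0189
scene [53 55 57 59 61 64 63 61 60 55 51 63 85 83 74 70 70]
321 [224 207 160 102  74  83  87  88  89  89  89  89  89  89  89  89  89  89
  90]
323 [223 198 144  89  84  92  94  94  94  94  94  94  94  94  94  94  94  94
  95]
325 [223 199 144  87  82  94  98  98  98  98  98  98  98  98  98  98  98  98
  98]
[-1.02736535e-05  2.10329659e-01  9.77630520e-01 -1.46015109e-05]
```

View pics/c6.png

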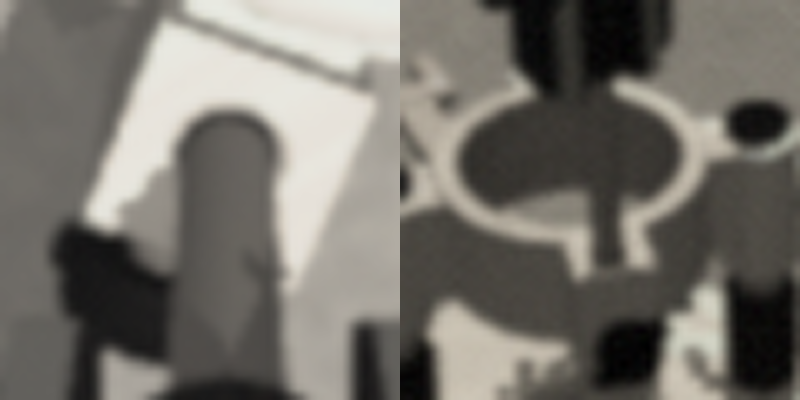

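A thin dark arc of the ring, about half its width, shows where the rod leaves the boss (wrist crop at about (228,118)). The rod is upright and the base hasn't moved. I'll hand it in.

```bash
python3 -c "
from bench import job;print(job.job_done())"
```

```text
the job is handed in; nothing more can be done
None
```

The rod is raised about 34 mm and held steady, upright in its bore, with the ring level with the boss top to within about 1 mm by my camera estimate; the base and the other items were not disturbed, and the job is handed in.

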